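# Plug a module into the bay that is coded for it

## Task

Slide the white plug-in module, nose first and right way up, into the burn-in rack until its green face is flush with the rack's front. The rack's two bays look alike, but only one is coded for this module and takes it fully home; in the other it stops after about 30 mm, so find the right bay by feel, and do not disturb the other things on the bench.

Things in the scene. Friction and masses are not known exactly. Their poses are not given: they have to be found in the camera images.
- module: White plug-in module, rigid box 120 long (x) x 42 wide (y) x 32 high (z), about 350 g, lying flat. Origin: centre of its underside. +x points to the nose, whose last 14 mm taper by 3 mm on every side; at -x a green face (60 mm behind the origin) with an orange pull tab in its middle. Grip it from above across its width, or by the tab.
- module_tab_end (a point): Centre of the end of the module's orange pull tab, 85 mm behind the module's origin and 16 mm above its underside. The tab is 25 long x 14 wide x 18 high. Let go with less than about half its length inside a bay, the module tips down.
- rack: Burn-in rack fixed to the bench, aluminium with blue top, 136 deep x 132 wide x 51 high, a grey box 75 high behind it. Origin: bench height, below the middle of the front face. +x points level into the bays, y left. In one bay a hidden coding block lets the module in 120 mm (green face flush, module origin at rack x = 60 mm); in the other it stops the nose 30 mm in. Which is which varies.
- bay_left (a point): Middle of the left bay's mouth (rack y = +36 mm), at the bay floor 10 mm above the bench; axes as the rack's. A straight bay 44.5 wide x 35 high inside, square edges, under a 6 mm top plate.
- bay_right (a point): The same for the right bay (rack y = -36 mm), of the same size.
- spare: bystander: a second module, grey with red face and black tab, same size; lies to the right of the white one; leave it
- phone: bystander: black phone 150 x 75 x 7 lying flat; origin under its centre
- multimeter: bystander: orange hand multimeter 170 x 80 x 40 lying flat; origin under its centre
- signal_tower: bystander: green, orange and red signal tower 210 long, 50 thick, lying; origin on the bench near its middle
- parts_bin: bystander: open blue bin 160 x 100 x 60; origin under its centre
- cutters: bystander: side cutters with green and yellow grips, 145 long, 12 high, lying; origin near the middle
- screwdriver: bystander: yellow-handled screwdriver 170 long, lying
- relay_block: bystander: block of white relays 116 x 117 x 30; origin under its centre

How it is judged:
By the outcome, as a careful person would: the job done as asked, in the order asked, and still so for the second after the job is handed in, with the robot touching nothing.
It also fails if it takes over 64 s, if anything falls off the work surface, if the arm or the gripper's body presses on something with over 40 N, if the wrist force passes 120 N, or if a joint passes its speed limit or range.

## Robot

A 6-joint arm with a two-finger parallel gripper is mounted at the origin on the work surface. World frame = base frame: x ahead of the robot, y to its left, z up, the work surface at z = 0. Lengths are in m, angles in rad, forces in N, time in s.
With the tool pointing down it reaches from about 0.35 to 0.975 m from the base axis. Payload 4.9 kg.
Tool frame: the origin (TCP) lies on the centre line of the jaws, within the pads' length; the fingertips stand 19 mm ahead of it and the grasp point (between the pads) is the TCP; z points along the fingers, y is the line along which they close (so a half turn about z gives the same grasp; the last joint's range is limited). The gripper opens to 85 mm and grips with 20 to 120 N. Pads are 22 mm wide; open, the fingers measure 114 mm over their backs; the gripper's body (76 mm by 85 mm) begins 54 mm behind the grasp point. The pads swing forward as they close: fully open they stand 13 mm farther back than shut.
Start: joints at [-1.267, 0.053, 1.613, -0, 1.476, -0.119], TCP at [0.256, -0.57, 0.25] pointing down, gripper open.
Joint ranges: [-3.01, 3.01], [-1.01, 2.22], [0.06, 2.58], [-1.02, 4.17], [0.09, 2.62], [-3.14, 3.14]. Speed limits (rad/s): [2.57, 2.57, 3.14, 3.14, 3.14, 3.14].

## Interface

Orientations are given as a unit quaternion [w, x, y, z].
In Python, from plant import state, grab_frame, ticket, spotter gives the robot as it stands.
- The arm moves only by the tool apply_moves, never from a script. Its argument "series" is a list of rows, each an object of numbers: "jaw": the closure, from 0 (fully open) to 1 (shut); "dx", "dy", "dz": the shift along the tool's x, y, z in mm; "turn": the turn about the tool's z in rad. A call has 1 to 5 rows; each row is the pose to reach, as a shift and turn from the pose commanded when the call began, along the tool's axes at that moment; what a row does not reach only later rows make up. A row lasts 1/12 s, in which the tool goes at most 41.7 mm and 7.16 degrees, less where a joint would pass 70% of its speed; a pose out of reach is approached as far as the arm can. A call with a gripper value outside its range is refused whole. The fingers move at their own pace and stop on an object; the grip force is fixed at half the most. Time passes only in rows, so rows that repeat a pose let the fingers close. It gives the time, the measured TCP pose, the force, the opening and the grip force at its end, in the units of the state.
- state(): the state, without advancing time (a new reading comes with each control period).
- grab_frame(name): name is "side" or "top"; returns a dict with "pixels" (480x640x3 uint8, red, green, blue), "mtx" (3x3 intrinsics, pixels), "camera_from_world" (4x4, takes a point from world to camera coordinates). Camera axes: x right, y down, z forward; pixel columns grow to the right and rows downward; lengths in m; the calibration is good to about 2 mm. A picture is of the moment at which its call begins. There is no depth.
- ticket.job_done(): hands the job in; it is judged then, once.
Trained networks look in a picture, given as the dict that the camera call returned (one of the last four; its "shot" number tells which), for a name from the list of things; names that differ only in an ending like _2 or _b are one class to them, and where a whole thing is asked for, a point or a joint stands for the part that bears it (a point fixed in the world has none). Each returns a list of dicts, best first, with "conf" (0 to 1); they miss things now and then, are a little off and sometimes report something else, mostly with a low value. They report only what shows in the picture. A call takes as long as a camera call.
- spotter.outline_of(picture, target): "region" (480x640 bool, what is visible of it) and "extent" ([left, top, right, bottom] in pixels, round what is visible of it).
The state is a dict: "time": time; "joint_pos": joint angles; "joint_vel": joint speeds; "joint_efforts": joint torques, N m; "tool_pos": TCP position; "tool_rot": TCP orientation; "contact_force": force on the tool from outside, world axes, zero at the start; "ft_torque": the same for the moment, N m; "gripper_width": opening from 0.0 (shut) to 1.0 (fully open); "grasp_force": force on a finger pad.
Only numpy, scipy, OpenCV 4.12 (cv2) and the standard library are available. Lean on these libraries where they do the work, as an engineer would, in place of code of your own. Each camera call takes 0.05 s, during which the arm holds its last target. There are 200 camera calls.

## Working session

There is one attempt and no reset: what is moved stays moved. The work goes in short steps, Python scripts to look and compute and a tool call to move; the robot and the scene stay as the last step left them, time stands still between calls to the robot, and variables do not carry over. Pictures are saved under pics/ and viewed, at most 10 in all, crops included, and the job is handed in when it is done.

Besides the shell and the picture viewer there is one more tool, called after "Emit:" by a JSON object that holds its "api" and its "payload", one argument or row to a line. apply_moves: Moves the arm, as the interface text tells. Its arguments: {"type":"object","properties":{"series":{"type":"array","items":{"type":"object","properties":{"jaw":{"type":"number"},"dx":{"type":"number"},"dy":{"type":"number"},"dz":{"type":"number"},"turn":{"type":"number"}}}}},"required":["series"]}

```bash
mkdir -p pics; cat > h.py <<'E'
import numpy as np, cv2
from plant import state, grab_frame, ticket, spotter
def save(f,n): cv2.imwrite(f'pics/{n}.png',cv2.cvtColor(f['pixels'],cv2.COLOR_RGB2BGR))
def proj(f,P):
    P=np.atleast_2d(P); T=f['camera_from_world']; c=P@T[:3,:3].T+T[:3,3]; p=c@f['mtx'].T; return p[:,:2]/p[:,2:]
def unproj(f,uv,z):
    T=f['camera_from_world']; R=T[:3,:3]; o=-R.T@T[:3,3]
    uv=np.atleast_2d(uv).astype(float); d=np.c_[uv,np.ones(len(uv))]@np.linalg.inv(f['mtx']).T@R
    return o+d*((z-o[2])/d[:,2])[:,None]
E
python3 - <<'E'
from h import *
for n in('top','side'):
    f=grab_frame(n); save(f,n+'0'); T=f['camera_from_world']; print(n,-T[:3,:3].T@T[:3,3], T[:3,:3].round(2).tolist(), f['mtx'][0,0])
    for t in('module','rack','spare','module_tab_end'):
        for r in spotter.outline_of(f,t)[:2]:
            c,_=max(((c,cv2.contourArea(c)) for c in cv2.findContours(r['region'].astype('uint8'),0,2)[0]),key=lambda a:a[1])
            print(t,r['conf'],r['extent'],cv2.minAreaRect(c))
s=state();print(s['tool_pos'],s['tool_rot'],s['time'],s['gripper_width'])
E
```

```text
top [0.41744778 0.03998616 1.48596978] [[0.01, -1.0, -0.0], [-0.99, -0.0, -0.1], [0.1, 0.0, -0.99]] 616.9868805930306
module 0.96 [385.2, 254.8, 425.4, 308.0] ((407.7691650390625, 282.65380859375), (62.403778076171875, 19.969207763671875), 56.3099365234375)
rack 0.56 [256.5, 139.7, 325.4, 232.0] ((291.3865966796875, 184.6876678466797), (84.8900146484375, 56.302001953125), 79.50852966308594)
spare 0.7 [492.8, 290.6, 519.7, 353.8] ((504.97698974609375, 321.3154296875), (62.389469146728516, 21.458009719848633), 82.87498474121094)
module_tab_end 0.68 [385.1, 253.0, 423.7, 310.9] ((407.84381103515625, 282.58837890625), (61.31691360473633, 19.388368606567383), 56.689369201660156)
side [0.50088498 0.93665252 0.8465625 ] [[-1.0, -0.04, -0.0], [-0.02, 0.65, -0.76], [0.03, -0.76, -0.65]] 511.54562943191456
module 0.98 [330.1, 188.7, 378.4, 221.9] ((353.6021728515625, 205.28103637695312), (19.393917083740234, 51.517765045166016), 70.01689147949219)
module 0.21 [237.4, 379.0, 307.5, 451.7] ((268.9489440917969, 414.5233459472656), (66.72525024414062, 68.2522201538086), 83.8844985961914)
rack 0.68 [213.4, 239.0, 303.5, 304.6] ((255.5682830810547, 268.4441223144531), (63.61106491088867, 89.17620849609375), 84.38241577148438)
spare 0.68 [357.1, 151.8, 406.2, 172.5] ((383.4433898925781, 160.19810485839844), (16.8536434173584, 47.17282485961914), 87.51044464111328)
module_tab_end 0.77 [330.1, 189.5, 380.0, 219.2] ((353.7251892089844, 205.07911682128906), (19.106096267700195, 52.55470657348633), 68.74949645996094)
[ 0.25646059 -0.56993941  0.25027911] [1.64555259e-06 9.77736265e-01 2.09837546e-01 2.68282295e-06] 0.5 0.9997162777264459
```

View pics/top0.png

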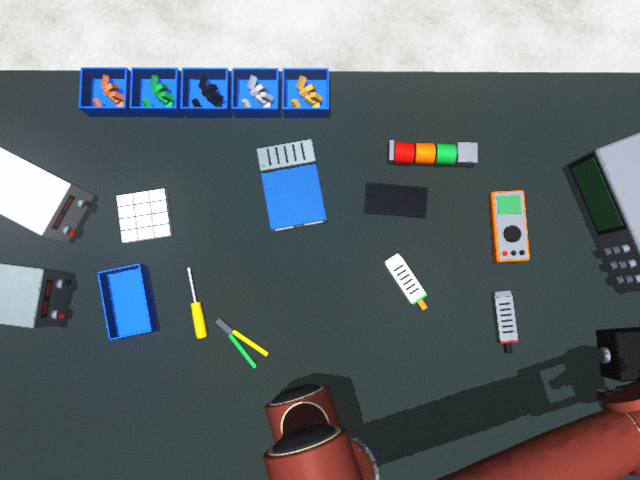

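View pics/side0.png

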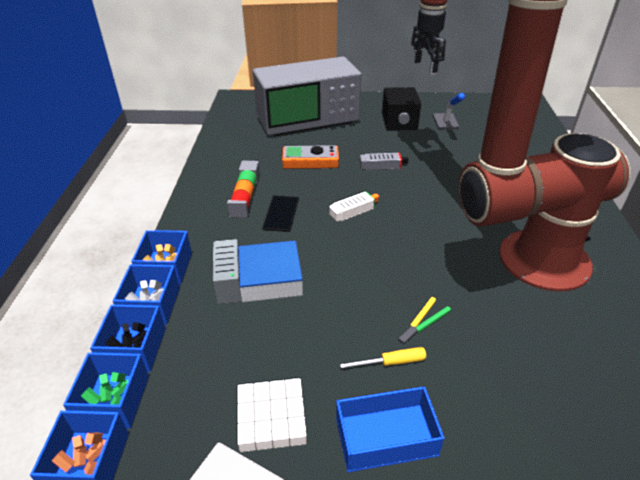

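The top view shows the white module at about (407,282) with its nose up-left and its tab at (423,305). The rack is at about (292,195) with its bays opening towards the bottom of the image, and the spare is at (505,320). Next I fit poses from the colour masks in both views.

```bash
cat > fit.py <<'E'
from h import *
from scipy.optimize import minimize
def box(x0,x1,y,z0,z1): return np.array([[a,b,c] for a in(x0,x1) for b in(-y,y) for c in(z0,z1)])/1000
MOD=[box(-60,46,21,0,32),box(59,60,18,3,29)]
TOP=[box(0,136,66,45,51)[1::2]]
def world(p,V,z=0):
    c,s=np.cos(p[2]),np.sin(p[2]); return V@np.array([[c,s,0],[-s,c,0],[0,0,1]])+[p[0],p[1],z]
def render(f,p,parts,z=0,S=4):
    V=proj(f,world(p,np.vstack(parts),z)); h=cv2.convexHull(V.astype(np.float32))[:,0]
    im=np.zeros((480*S,640*S),np.uint8); cv2.fillConvexPoly(im,np.round(((h+.5)*S-.5)*16).astype(np.int32),255,shift=4)
    return cv2.resize(im,(640,480),interpolation=cv2.INTER_AREA)/255.
def fit(obs,parts,p0,z=0):
    g=lambda a:cv2.GaussianBlur(a.astype(float),(0,0),1.5)
    B=[g(m) for f,m in obs]
    c=lambda p:sum(((g(render(f,p,parts,z))-b)**2).sum() for (f,m),b in zip(obs,B))
    s=np.array([p0]+[np.add(p0,d) for d in([.02,0,0],[0,.02,0],[0,0,.15])])
    r=minimize(c,p0,method='Nelder-Mead',options=dict(initial_simplex=s,xatol=1e-5,fatol=1e-3)); return r.x,r.fun
def mask(f,name,kind,pad=4):
    e=spotter.outline_of(f,name)[0]['extent']; hsv=cv2.cvtColor(f['pixels'],cv2.COLOR_RGB2HSV).astype(int)
    h,s,v=hsv[...,0],hsv[...,1],hsv[...,2]
    m=(h>100)&(h<125)&(s>130)&(v>90) if kind=='blue' else (v>85)
    if kind=='white': m&=~((h>5)&(h<30)&(s>150))
    b=np.zeros_like(m); l,t,r,d=[int(q) for q in e]; b[t-pad:d+pad,l-pad:r+pad]=1
    m=(m&b).astype('uint8'); m=cv2.morphologyEx(m,cv2.MORPH_CLOSE,np.ones((5,5)))
    n,L,S,_=cv2.connectedComponentsWithStats(m); return L==1+np.argmax(S[1:,4])
E
python3 - <<'E'
from fit import *
F=[grab_frame('top'),grab_frame('side')]
for name,kind,parts,uv,z,yaw in(('module','white',MOD,(407,282),.03,.6),('rack','blue',TOP,(300,228),.05,.12)):
    M=[mask(f,name,kind) for f in F]; p0=[*unproj(F[0],uv,z)[0,:2],yaw]
    for o in([0],[1],[0,1]):
        p,c=fit([(F[i],M[i]) for i in o],parts,p0); print(name,o,p.round(4),round(c,1),[int(m.sum()) for m in M])
    for f,m,n in zip(F,M,'ts'):
        im=f['pixels'].copy(); r=(render(f,p,parts)>.5).astype('uint8')
        cv2.drawContours(im,cv2.findContours(r,0,1)[0],-1,(255,0,255),1)
        ys,xs=np.where(m); y,x=int(ys.mean()),int(xs.mean())
        globals().setdefault('tiles',[]).append(cv2.resize(im[y-50:y+50,x-65:x+65],(390,300),interpolation=0))
cv2.imwrite('pics/fit.png',cv2.cvtColor(np.vstack([np.hstack(tiles[:2]),np.hstack(tiles[2:])]),cv2.COLOR_RGB2BGR))
E
```

```text
module [0] [ 0.468  -0.179   0.5609] 33.0 [1143, 975]
module [1] [ 0.4662 -0.1827  0.5695] 42.1 [1143, 975]
module [0, 1] [ 0.4674 -0.1795  0.5771] 82.9 [1143, 975]
rack [0] [0.594  0.0741 0.1851] 6.8 [3307, 2496]
rack [1] [0.5917 0.0735 0.1804] 15.3 [3307, 2496]
rack [0, 1] [0.593  0.0735 0.1879] 30.7 [3307, 2496]
```

View pics/fit.png

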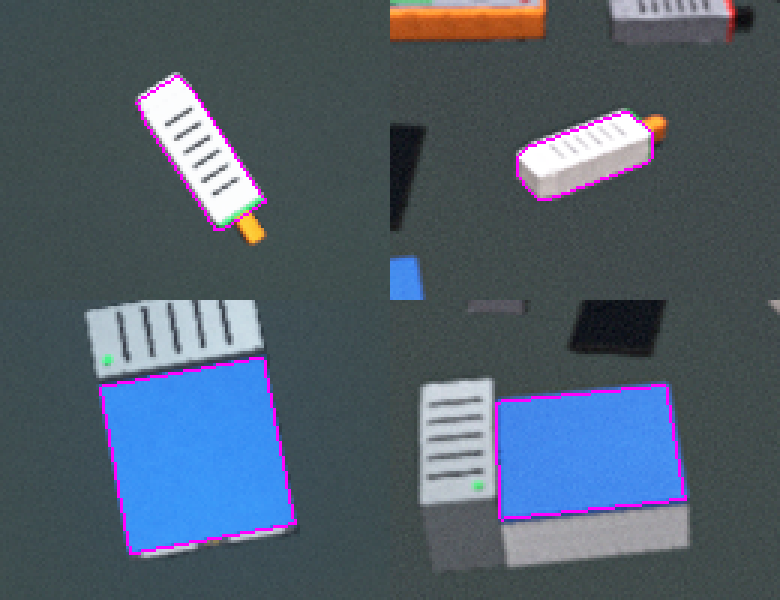

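Both fits line up with the edges in the picture: the module is at (0.467, -0.180) with yaw 0.57, and the rack is at (0.593, 0.074) with yaw 0.185. Now I work out the approach move.

```bash
cat > go.py <<'E'
import sys
from h import *
RACK=(.593,.0738,.185); MOD=(.4674,-.1795,.57)
def at(F,x,y=0):
    c,s=np.cos(F[2]),np.sin(F[2]); return F[0]+c*x-s*y,F[1]+s*x+c*y
def to(x,y,z,psi):
    s=state(); w,a,b,c=s['tool_rot']; from scipy.spatial.transform import Rotation as R
    M=R.from_quat([a,b,c,w]).as_matrix(); p=np.arctan2(M[1,0],M[0,0])
    d=M.T@(np.array([x,y,z])-s['tool_pos'])*1000
    print('d',d.round(1),'turn',round(p-psi,4),'psi',round(p,4),'pos',s['tool_pos'].round(4),'tilt',M[:,2].round(3),'F',np.round(s['contact_force'],1),'t',s['time'])
E
python3 - <<'E'
from go import *
x,y=at(MOD,-.038); to(x,y,.25,MOD[2])
E
```

```text
d [ 3.150e+02 -2.639e+02  3.000e-01] turn -0.1472 psi 0.4228 pos [ 0.2564 -0.57    0.2503] tilt [ 0. -0. -1.] F [-0.1  0.2  0.7] t 0.8
```

Emit:
{"api": "apply_moves", "payload": {
  "series": [
    {"dx":30,"dy":-25,"dz":0,"turn":-0.03,"jaw":0},
    {"dx":60,"dy":-50,"turn":-0.06,"jaw":0},
    {"dx":90,"dy":-75,"turn":-0.09,"jaw":0},
    {"dx":120,"dy":-100,"turn":-0.12,"jaw":0},
    {"dx":150,"dy":-125,"turn":-0.147,"jaw":0}
  ]
}}

```text
invalid input at $.series[1]: expected keys jaw, dx, dy, dz, turn
```

```bash
python3 - <<'E'
from go import *
x,y=at(MOD,-.038); to(x,y,.12,MOD[2])
E
```

```text
d [ 315.  -264.   130.3] turn -0.1472 psi 0.4228 pos [ 0.2564 -0.57    0.2503] tilt [ 0. -0. -1.] F [-0.1  0.2  0.7] t 0.8
```

Emit:
{"api": "apply_moves", "payload": {
  "series": [
    {"dx":30,"dy":-25,"dz":0,"turn":-0.03,"jaw":0},
    {"dx":60,"dy":-50,"dz":0,"turn":-0.06,"jaw":0},
    {"dx":90,"dy":-75,"dz":0,"turn":-0.09,"jaw":0},
    {"dx":120,"dy":-100,"dz":0,"turn":-0.12,"jaw":0},
    {"dx":150,"dy":-125,"dz":0,"turn":-0.147,"jaw":0}
  ]
}}

```text
time: 1.22
tool_pos: [0.3423, -0.3928, 0.2504]
tool_rot: [0.0, 0.96, 0.281, 0.0]
contact_force: [0.8, -0.3, -0.0]
gripper_width: 0.999
grasp_force: 0.0
```

```bash
python3 - <<'E'
from go import *
x,y=at(MOD,-.038); to(x,y,.12,MOD[2])
E
```

```text
d [ 182.5 -112.1  130.4] turn 0.0005 psi 0.5705 pos [ 0.3423 -0.3928  0.2504] tilt [ 0. -0. -1.] F [ 0.8 -0.3 -0. ] t 1.2167
```

Emit:
{"api": "apply_moves", "payload": {
  "series": [
    {"dx":32,"dy":-20,"dz":10,"turn":0,"jaw":0},
    {"dx":64,"dy":-40,"dz":20,"turn":0,"jaw":0},
    {"dx":96,"dy":-60,"dz":30,"turn":0,"jaw":0},
    {"dx":128,"dy":-80,"dz":40,"turn":0,"jaw":0},
    {"dx":160,"dy":-99,"dz":50,"turn":0,"jaw":0}
  ]
}}

```text
time: 1.63
tool_pos: [0.4237, -0.223, 0.2002]
tool_rot: [0.0, 0.96, 0.281, 0.0]
contact_force: [0.7, -0.6, -0.1]
gripper_width: 0.999
grasp_force: 0.0
```

Emit:
{"api": "apply_moves", "payload": {
  "series": [
    {"dx":18,"dy":-12,"dz":30,"turn":0,"jaw":0},
    {"dx":18,"dy":-12,"dz":60,"turn":0,"jaw":0},
    {"dx":18,"dy":-12,"dz":80,"turn":0,"jaw":0},
    {"dx":18,"dy":-12,"dz":80,"turn":0,"jaw":0}
  ]
}}

```text
time: 1.97
tool_pos: [0.4292, -0.2023, 0.1153]
tool_rot: [-0.004, 0.959, 0.282, -0.003]
contact_force: [-0.7, -0.0, -0.3]
gripper_width: 1.0
grasp_force: 0.0
```

```bash
python3 - <<'E'
from go import *
x,y=at(MOD,-.038); to(x,y,.024,MOD[2])
E
```

```text
d [ 6.8  2.2 91.2] turn 0.0011 psi 0.5711 pos [ 0.4292 -0.2023  0.1153] tilt [-0.008  0.005 -1.   ] F [-0.7 -0.  -0.3] t 1.9667
```

Emit:
{"api": "apply_moves", "payload": {
  "series": [
    {"dx":0,"dy":0,"dz":15,"turn":0,"jaw":0},
    {"dx":0,"dy":0,"dz":25,"turn":0,"jaw":0},
    {"dx":0,"dy":0,"dz":25,"turn":0,"jaw":0},
    {"dx":0,"dy":0,"dz":25,"turn":0,"jaw":0}
  ]
}}

```text
time: 2.3
tool_pos: [0.4319, -0.2052, 0.0958]
tool_rot: [-0.0, 0.96, 0.281, -0.0]
contact_force: [-0.1, -0.3, -0.3]
gripper_width: 1.004
grasp_force: 0.0
```

```bash
python3 - <<'E'
from go import *
f=grab_frame('side'); im=f['pixels'][140:290,250:450]; f['pixels']=cv2.resize(im,(800,600),interpolation=2); save(f,'pre')
x,y=at(MOD,-.038); to(x,y,.024,MOD[2])
E
```

```text
d [ 5.5 -3.1 72.3] turn -0.0007 psi 0.5693 pos [ 0.4324 -0.2055  0.0963] tilt [ 0.001 -0.001 -1.   ] F [-0.5  0.9  0.5] t 2.35
```

View pics/pre.png

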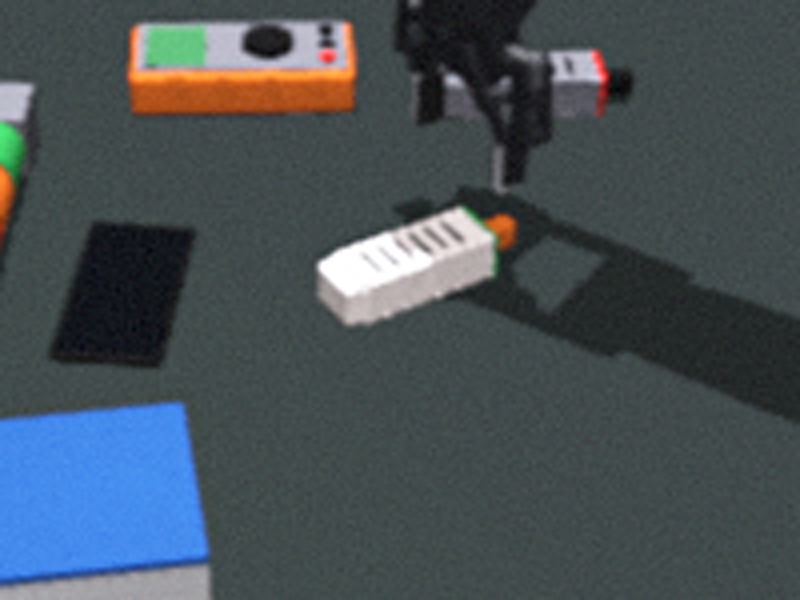

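The open jaws are above the rear end of the module, one finger on each side (crop about (430,110) and (510,180)). I descend, correcting by 5 and -3 mm.

Emit:
{"api": "apply_moves", "payload": {
  "series": [
    {"dx":5.5,"dy":-3,"dz":18,"turn":0,"jaw":0},
    {"dx":5.5,"dy":-3,"dz":36,"turn":0,"jaw":0},
    {"dx":5.5,"dy":-3,"dz":54,"turn":0,"jaw":0},
    {"dx":5.5,"dy":-3,"dz":72,"turn":0,"jaw":0},
    {"dx":5.5,"dy":-3,"dz":72,"turn":0,"jaw":0}
  ]
}}

```text
time: 2.77
tool_pos: [0.4333, -0.1985, 0.0211]
tool_rot: [-0.002, 0.96, 0.281, -0.002]
contact_force: [-1.2, 0.5, -1.0]
gripper_width: 0.998
grasp_force: 0.0
```

Emit:
{"api": "apply_moves", "payload": {
  "series": [
    {"dx":0,"dy":0,"dz":0,"turn":0,"jaw":0.3},
    {"dx":0,"dy":0,"dz":0,"turn":0,"jaw":0.4},
    {"dx":0,"dy":0,"dz":0,"turn":0,"jaw":0.5},
    {"dx":0,"dy":0,"dz":0,"turn":0,"jaw":0.7},
    {"dx":0,"dy":0,"dz":0,"turn":0,"jaw":1}
  ]
}}

```text
time: 3.18
tool_pos: [0.4363, -0.2004, 0.0254]
tool_rot: [0.001, 0.96, 0.281, 0.001]
contact_force: [0.3, 0.0, 5.3]
gripper_width: 0.478
grasp_force: 62.8
```

Emit:
{"api": "apply_moves", "payload": {
  "series": [
    {"dx":0,"dy":0,"dz":0,"turn":0,"jaw":1},
    {"dx":0,"dy":0,"dz":0,"turn":0,"jaw":1},
    {"dx":0,"dy":0,"dz":0,"turn":0,"jaw":1}
  ]
}}

```text
time: 3.43
tool_pos: [0.4363, -0.2003, 0.0254]
tool_rot: [0.001, 0.96, 0.281, 0.001]
contact_force: [-0.8, 1.1, 7.7]
gripper_width: 0.481
grasp_force: 62.8
```

Emit:
{"api": "apply_moves", "payload": {
  "series": [
    {"dx":0,"dy":0,"dz":-15,"turn":0,"jaw":1},
    {"dx":0,"dy":0,"dz":-35,"turn":0,"jaw":1},
    {"dx":0,"dy":0,"dz":-55,"turn":0,"jaw":1},
    {"dx":0,"dy":0,"dz":-55,"turn":0,"jaw":1}
  ]
}}

```text
time: 3.77
tool_pos: [0.437, -0.2008, 0.082]
tool_rot: [0.003, 0.96, 0.281, 0.002]
contact_force: [0.9, -0.7, -3.7]
gripper_width: 0.48
grasp_force: 61.9
```

```bash
python3 - <<'E'
from go import *
for b in(-.036,.036):
    x,y=at(RACK,-.128,b); to(x,y,.08,RACK[2])
print(state()['ft_torque'],state()['gripper_width'])
E
```

```text
d [ 147.4 -161.7    1.3] turn 0.3849 psi 0.5699 pos [ 0.437  -0.2008  0.082 ] tilt [ 0.006 -0.004 -1.   ] F [ 0.9 -0.7 -3.7] t 3.7667
d [ 174.4 -228.5    1. ] turn 0.3849 psi 0.5699 pos [ 0.437  -0.2008  0.082 ] tilt [ 0.006 -0.004 -1.   ] F [ 0.9 -0.7 -3.7] t 3.7667
[-0.08649699  0.07128033 -0.03222539] 0.4797285138743243
```

Emit:
{"api": "apply_moves", "payload": {
  "series": [
    {"dx":24,"dy":-26,"dz":0,"turn":0.07,"jaw":1},
    {"dx":48,"dy":-53,"dz":0,"turn":0.15,"jaw":1},
    {"dx":73,"dy":-80,"dz":0,"turn":0.23,"jaw":1},
    {"dx":98,"dy":-107,"dz":0,"turn":0.31,"jaw":1},
    {"dx":122,"dy":-134,"dz":0,"turn":0.385,"jaw":1}
  ]
}}

```text
time: 4.18
tool_pos: [0.4643, -0.019, 0.0768]
tool_rot: [-0.0, 0.996, 0.09, -0.001]
contact_force: [1.4, -0.1, -4.2]
gripper_width: 0.484
grasp_force: 62.4
```

```bash
python3 - <<'E'
from go import *
for b in(-.036,):
    x,y=at(RACK,-.128,b); to(x,y,.08,RACK[2])
E
```

```text
d [ 15.4 -31.6  -3.2] turn -0.0047 psi 0.1803 pos [ 0.4643 -0.019   0.0768] tilt [-0.002  0.    -1.   ] F [ 1.4 -0.1 -4.2] t 4.1833
```

Emit:
{"api": "apply_moves", "payload": {
  "series": [
    {"dx":15,"dy":-32,"dz":0,"turn":-0.003,"jaw":1},
    {"dx":15,"dy":-32,"dz":20,"turn":-0.003,"jaw":1},
    {"dx":15,"dy":-32,"dz":38,"turn":-0.003,"jaw":1},
    {"dx":15,"dy":-32,"dz":38,"turn":-0.003,"jaw":1},
    {"dx":15,"dy":-32,"dz":38,"turn":-0.003,"jaw":1}
  ]
}}

```text
time: 4.6
tool_pos: [0.472, 0.0138, 0.038]
tool_rot: [-0.001, 0.996, 0.094, -0.003]
contact_force: [0.8, -0.0, -4.1]
gripper_width: 0.48
grasp_force: 62.4
```

```bash
python3 - <<'E'
from fit import *
from go import *
from go import RACK
import fit as ft
x,y=at(RACK,-.128,-.036); to(x,y,.037,RACK[2])
F=[grab_frame('top'),grab_frame('side')]; T=[]
for f in F:
    im=f['pixels'].copy(); P=proj(f,[[*at(RACK,-.09,-.036),.03]])[0].astype(int)
    for r in spotter.outline_of(f,'module')[:2]: print(r['conf'],r['extent'])
    # predicted module & bay
    s=state(); pm=[*at((s['tool_pos'][0],s['tool_pos'][1],RACK[2]),.038),RACK[2]]
    cv2.drawContours(im,cv2.findContours((render(f,pm,ft.MOD,s['tool_pos'][2]-.0254)>.5).astype('uint8'),0,1)[0],-1,(255,0,255),1)
    bay=proj(f,[[*at(RACK,0,q),z] for q,z in((-.05825,.01),(-.01375,.01),(-.01375,.045),(-.05825,.045))])
    cv2.polylines(im,[bay.round().astype(int)],True,(255,255,0),1)
    u,v=P; T.append(cv2.resize(im[v-60:v+60,u-40:u+40],(400,600),interpolation=0))
cv2.imwrite('pics/pre2.png',cv2.cvtColor(np.hstack(T),cv2.COLOR_RGB2BGR))
E
```

```text
d [ 2.  -0.7  0.9] turn 0.0031 psi 0.1881 pos [0.472  0.0138 0.038 ] tilt [-0.005  0.001 -1.   ] F [ 0.8 -0.  -4.1] t 4.6
0.84 [309.3, 236.6, 330.5, 294.7]
0.5 [488.3, 189.2, 530.3, 262.3]
0.67 [306.7, 238.7, 367.6, 265.7]
0.17 [336.4, 383.9, 443.2, 469.6]
```

View pics/pre2.png

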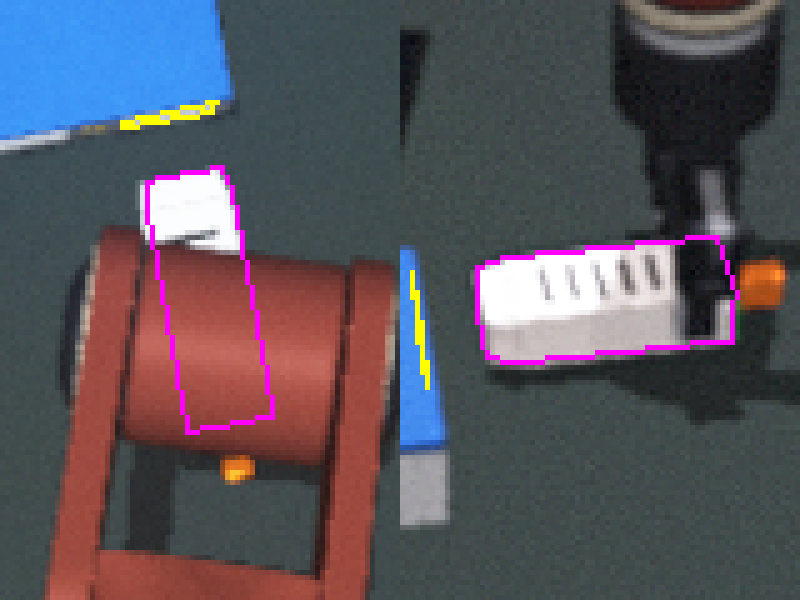

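The predicted module outline (magenta) matches the held module in both views, and it is lined up with the right bay's mouth (yellow). I advance slowly, watching the force.

Emit:
{"api": "apply_moves", "payload": {
  "series": [
    {"dx":10,"dy":-0.5,"dz":1,"turn":0.002,"jaw":1},
    {"dx":20,"dy":-0.5,"dz":1,"turn":0.002,"jaw":1},
    {"dx":27,"dy":-0.5,"dz":1,"turn":0.002,"jaw":1},
    {"dx":33,"dy":-0.5,"dz":1,"turn":0.002,"jaw":1},
    {"dx":38,"dy":-0.5,"dz":1,"turn":0.002,"jaw":1}
  ]
}}

```text
time: 5.22
tool_pos: [0.5125, 0.0209, 0.0397]
tool_rot: [0.0, 0.996, 0.093, 0.0]
contact_force: [-1.0, 0.3, -4.0]
gripper_width: 0.478
grasp_force: 62.5
```

```bash
python3 - <<'E'
from go import *
x,y=at(RACK,-.098,-.036); to(x,y,.037,RACK[2]); print(state()['ft_torque'])
E
```

```text
d [-9.1 -1.2  2.7] turn 0.0007 psi 0.1857 pos [0.5125 0.0209 0.0397] tilt [ 0.001 -0.    -1.   ] F [-1.   0.3 -4. ] t 5.2167
[-0.09455679  0.33896797 -0.0495998 ]
```

Emit:
{"api": "apply_moves", "payload": {
  "series": [
    {"dx":0,"dy":-1,"dz":2.5,"turn":0,"jaw":1},
    {"dx":4,"dy":-1,"dz":2.5,"turn":0,"jaw":1},
    {"dx":8,"dy":-1,"dz":2.5,"turn":0,"jaw":1},
    {"dx":12,"dy":-1,"dz":2.5,"turn":0,"jaw":1}
  ]
}}

```text
time: 5.55
tool_pos: [0.523, 0.0242, 0.0365]
tool_rot: [0.0, 0.996, 0.093, -0.0]
contact_force: [-0.6, -0.4, -4.0]
gripper_width: 0.478
grasp_force: 62.5
```

```bash
python3 - <<'E'
from go import *
x,y=at(RACK,-.098,-.036); to(x,y,.037,RACK[2]); print(state()['ft_torque'])
E
```

```text
d [-20.1   0.1  -0.5] turn 0.0007 psi 0.1857 pos [0.523  0.0242 0.0365] tilt [-0.001 -0.    -1.   ] F [-0.6 -0.4 -4. ] t 5.55
[-0.15192882  0.2275181  -0.08531828]
```

Emit:
{"api": "apply_moves", "payload": {
  "series": [
    {"dx":3,"dy":0,"dz":0,"turn":0,"jaw":1},
    {"dx":6,"dy":0,"dz":0,"turn":0,"jaw":1},
    {"dx":9,"dy":0,"dz":0,"turn":0,"jaw":1},
    {"dx":12,"dy":0,"dz":0,"turn":0,"jaw":1},
    {"dx":14,"dy":0,"dz":0,"turn":0,"jaw":1}
  ]
}}

```text
time: 5.97
tool_pos: [0.5373, 0.0269, 0.0369]
tool_rot: [-0.0, 0.996, 0.093, 0.0]
contact_force: [-0.0, -0.7, -4.0]
gripper_width: 0.484
grasp_force: 62.5
```

```bash
python3 - <<'E'
from go import *
x,y=at(RACK,-.098,-.036); to(x,y,.037,RACK[2]); print(state()['ft_torque'])
E
```

```text
d [-34.7   0.1  -0.1] turn 0.0009 psi 0.1859 pos [0.5373 0.0269 0.0369] tilt [ 0.  0. -1.] F [-0.  -0.7 -4. ] t 5.9667
[-0.14176271  0.16500442 -0.03138746]
```

Nose depth is about 35 mm and there is no contact force yet, so I continue.

Emit:
{"api": "apply_moves", "payload": {
  "series": [
    {"dx":3,"dy":0,"dz":0,"turn":0,"jaw":1},
    {"dx":6,"dy":0,"dz":0,"turn":0,"jaw":1},
    {"dx":9,"dy":0,"dz":0,"turn":0,"jaw":1},
    {"dx":12,"dy":0,"dz":0,"turn":0,"jaw":1}
  ]
}}

```text
time: 6.3
tool_pos: [0.5489, 0.0291, 0.0368]
tool_rot: [0.0, 0.996, 0.093, 0.0]
contact_force: [0.2, -0.8, -3.7]
gripper_width: 0.475
grasp_force: 62.5
```

```bash
python3 - <<'E'
from go import *
x,y=at(RACK,-.098,-.036); to(x,y,.037,RACK[2]); print(state()['ft_torque'])
E
```

```text
d [-46.5   0.1  -0.2] turn 0.0008 psi 0.1858 pos [0.5489 0.0291 0.0368] tilt [ 0. -0. -1.] F [ 0.2 -0.8 -3.7] t 6.3
[-0.10550189  0.19692691 -0.08085021]
```

It passed 46 mm freely, so the right bay is the coded one. I continue until the fingers are close to the rack front.

Emit:
{"api": "apply_moves", "payload": {
  "series": [
    {"dx":5,"dy":0,"dz":0,"turn":0,"jaw":1},
    {"dx":10,"dy":0,"dz":0,"turn":0,"jaw":1},
    {"dx":15,"dy":0,"dz":0,"turn":0,"jaw":1},
    {"dx":20,"dy":0,"dz":0,"turn":0,"jaw":1},
    {"dx":24,"dy":0,"dz":0,"turn":0,"jaw":1}
  ]
}}

```text
time: 6.72
tool_pos: [0.573, 0.0336, 0.0369]
tool_rot: [-0.0, 0.996, 0.093, 0.0]
contact_force: [0.0, -0.7, -3.4]
gripper_width: 0.482
grasp_force: 62.5
```

Emit:
{"api": "apply_moves", "payload": {
  "series": [
    {"dx":3,"dy":0,"dz":0,"turn":0,"jaw":1},
    {"dx":6,"dy":0,"dz":0,"turn":0,"jaw":1},
    {"dx":8,"dy":0,"dz":0,"turn":0,"jaw":1},
    {"dx":8,"dy":0,"dz":0.7,"turn":0,"jaw":1},
    {"dx":8,"dy":0,"dz":1.2,"turn":0,"jaw":1}
  ]
}}

```text
time: 7.13
tool_pos: [0.5803, 0.035, 0.0356]
tool_rot: [-0.0, 0.996, 0.093, 0.0]
contact_force: [0.5, 0.4, -3.1]
gripper_width: 0.482
grasp_force: 62.6
```

```bash
python3 - <<'E'
from go import *
x,y=at(RACK,-.018,-.036); to(x,y,.037,RACK[2]); print(state()['ft_torque'])
f=grab_frame('side'); im=f['pixels'][190:310,210:370]; f['pixels']=cv2.resize(im,(800,600),interpolation=2); save(f,'in1')
E
```

```text
d [ 1.7  0.2 -1.4] turn 0.0008 psi 0.1858 pos [0.5803 0.035  0.0356] tilt [ 0.  0. -1.] F [ 0.5  0.4 -3.1] t 7.1333
[-0.07692385 -0.03180844 -0.04965577]
```

View pics/in1.png

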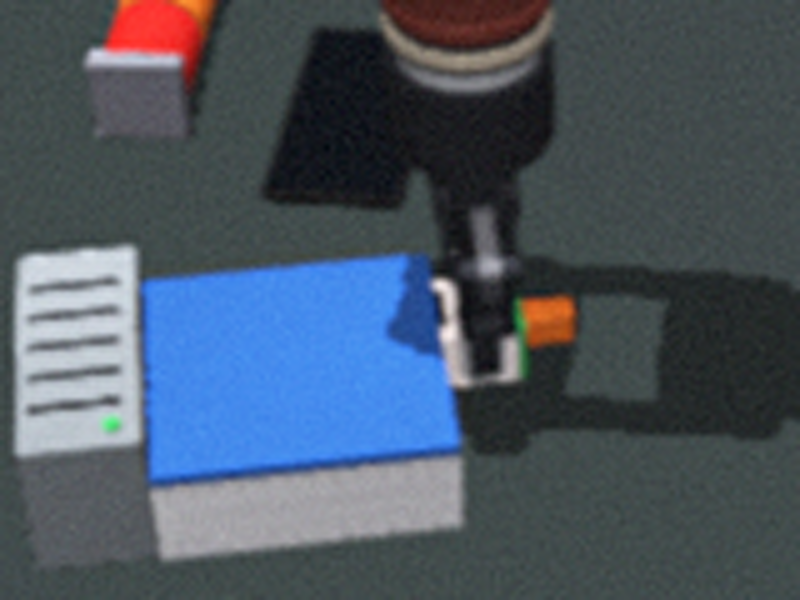

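The module is about 78 mm in, with its green face at crop (520,340). Next I release, back off straight, close the jaws and push on the tab end.

Emit:
{"api": "apply_moves", "payload": {
  "series": [
    {"dx":0,"dy":0,"dz":0,"turn":0,"jaw":0.4},
    {"dx":0,"dy":0,"dz":0,"turn":0,"jaw":0.2},
    {"dx":0,"dy":0,"dz":0,"turn":0,"jaw":0.1},
    {"dx":0,"dy":0,"dz":0,"turn":0,"jaw":0.1}
  ]
}}

```text
time: 7.52
tool_pos: [0.5807, 0.0349, 0.0364]
tool_rot: [0.0, 0.996, 0.093, 0.001]
contact_force: [0.1, -0.0, 0.2]
gripper_width: 0.903
grasp_force: 0.0
```

Emit:
{"api": "apply_moves", "payload": {
  "series": [
    {"dx":-15,"dy":0,"dz":0,"turn":0,"jaw":0.1},
    {"dx":-35,"dy":0,"dz":0,"turn":0,"jaw":0.1},
    {"dx":-55,"dy":0,"dz":0,"turn":0,"jaw":0.1},
    {"dx":-72,"dy":0,"dz":2,"turn":0,"jaw":0.1},
    {"dx":-72,"dy":0,"dz":4,"turn":0,"jaw":0.1}
  ]
}}

```text
time: 7.93
tool_pos: [0.5067, 0.0215, 0.031]
tool_rot: [-0.0, 0.996, 0.093, -0.001]
contact_force: [0.0, -0.7, -0.1]
gripper_width: 0.901
grasp_force: 0.0
```

Emit:
{"api": "apply_moves", "payload": {
  "series": [
    {"dx":0,"dy":0,"dz":0,"turn":0,"jaw":0.5},
    {"dx":0,"dy":0,"dz":0,"turn":0,"jaw":0.8},
    {"dx":0,"dy":0,"dz":0,"turn":0,"jaw":1},
    {"dx":0,"dy":0,"dz":0,"turn":0,"jaw":1},
    {"dx":0,"dy":0,"dz":0,"turn":0,"jaw":1}
  ]
}}

```text
time: 8.35
tool_pos: [0.5102, 0.0217, 0.0319]
tool_rot: [0.0, 0.996, 0.093, 0.0]
contact_force: [-0.1, -0.2, -0.2]
gripper_width: 0.19
grasp_force: 0.0
```

```bash
python3 - <<'E'
from go import *
x,y=at(RACK,-.036,-.036); to(x,y,.031,RACK[2]); print(state()['ft_torque'])
f=grab_frame('side'); im=f['pixels'][190:310,230:390]; f['pixels']=cv2.resize(im,(800,600),interpolation=2); save(f,'in2')
E
```

```text
d [55.   0.   0.9] turn 0.001 psi 0.186 pos [0.5102 0.0217 0.0319] tilt [ 0.001 -0.    -1.   ] F [-0.1 -0.2 -0.2] t 8.35
[ 0.00802042 -0.03699138 -0.00516512]
```

View pics/in2.png

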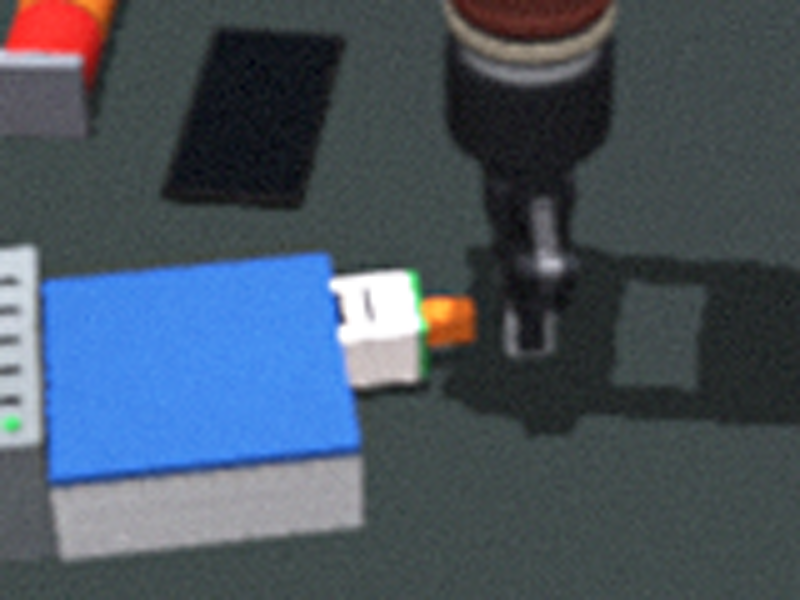

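The module sits level in the bay, green face at crop (418,325), tab end at (473,320), with the closed fingers just behind. Now I push.

Emit:
{"api": "apply_moves", "payload": {
  "series": [
    {"dx":0,"dy":0,"dz":1,"turn":0,"jaw":1},
    {"dx":0,"dy":0,"dz":1,"turn":0,"jaw":1},
    {"dx":4,"dy":0,"dz":1,"turn":0,"jaw":1},
    {"dx":8,"dy":0,"dz":1,"turn":0,"jaw":1},
    {"dx":12,"dy":0,"dz":1,"turn":0,"jaw":1}
  ]
}}

```text
time: 8.82
tool_pos: [0.5216, 0.0239, 0.0307]
tool_rot: [0.0, 0.996, 0.093, 0.0]
contact_force: [0.8, -0.2, -0.9]
gripper_width: -0.002
grasp_force: 0.0
```

Emit:
{"api": "apply_moves", "payload": {
  "series": [
    {"dx":4,"dy":0,"dz":0,"turn":0,"jaw":1},
    {"dx":8,"dy":0,"dz":0,"turn":0,"jaw":1},
    {"dx":12,"dy":0,"dz":0,"turn":0,"jaw":1},
    {"dx":16,"dy":0,"dz":0,"turn":0,"jaw":1},
    {"dx":20,"dy":0,"dz":0,"turn":0,"jaw":1}
  ]
}}

```text
time: 9.23
tool_pos: [0.5404, 0.0276, 0.0305]
tool_rot: [-0.0, 0.996, 0.093, -0.001]
contact_force: [-6.2, -1.8, 5.6]
gripper_width: 0.004
grasp_force: 3.0
```

```bash
python3 - <<'E'
from go import *
x,y=at(RACK,-.036,-.036); to(x,y,.031,RACK[2]); print(state()['ft_torque'])
E
```

```text
d [24.2  0.3 -0.6] turn 0.001 psi 0.186 pos [0.5404 0.0276 0.0305] tilt [-0.002 -0.    -1.   ] F [-6.2 -1.8  5.6] t 9.2333
[-0.17757501  0.84994592 -0.00686425]
```

Contact, with about 6 N of sliding drag. I continue in small steps towards the stop.

Emit:
{"api": "apply_moves", "payload": {
  "series": [
    {"dx":4,"dy":0,"dz":0,"turn":0,"jaw":1},
    {"dx":8,"dy":0,"dz":0,"turn":0,"jaw":1},
    {"dx":12,"dy":0,"dz":0,"turn":0,"jaw":1},
    {"dx":15,"dy":0,"dz":0,"turn":0,"jaw":1},
    {"dx":18,"dy":0,"dz":0,"turn":0,"jaw":1}
  ]
}}

```text
time: 9.65
tool_pos: [0.5582, 0.0308, 0.0306]
tool_rot: [0.0, 0.996, 0.093, -0.001]
contact_force: [-4.6, -0.9, 4.8]
gripper_width: -0.0
grasp_force: 2.9
```

```bash
python3 - <<'E'
from go import *
x,y=at(RACK,-.036,-.036); to(x,y,.031,RACK[2]); print(state()['ft_torque'])
f=grab_frame('side'); im=f['pixels'][190:310,210:370]; f['pixels']=cv2.resize(im,(800,600),interpolation=2); save(f,'in3')
E
```

```text
d [ 6.1  0.2 -0.4] turn 0.0009 psi 0.1859 pos [0.5582 0.0308 0.0306] tilt [-0.002 -0.    -1.   ] F [-4.6 -0.9  4.8] t 9.65
[-0.15271951  0.86425113 -0.01611961]
```

View pics/in3.png

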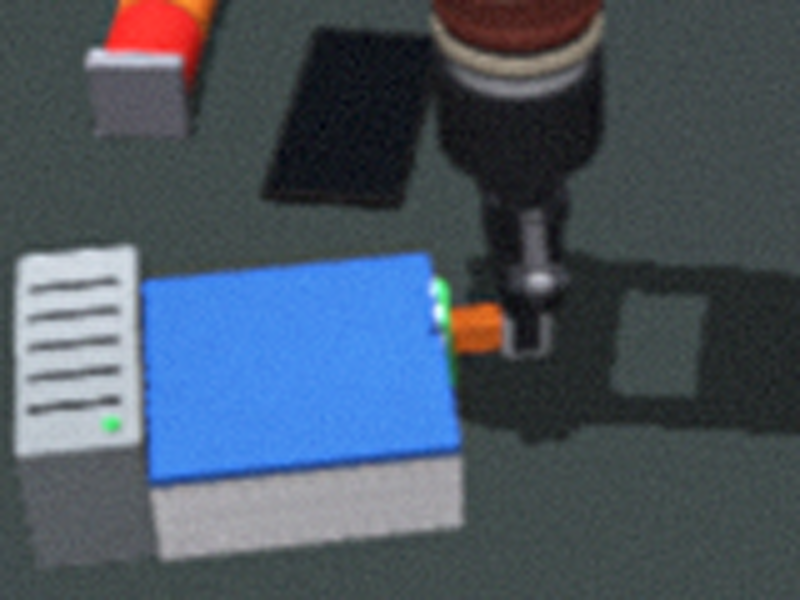

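The green face is still about 4 to 6 mm proud (crop about (440,310)). I push on to the stop.

Emit:
{"api": "apply_moves", "payload": {
  "series": [
    {"dx":2,"dy":0,"dz":0,"turn":0,"jaw":1},
    {"dx":3,"dy":0,"dz":0,"turn":0,"jaw":1},
    {"dx":4,"dy":0,"dz":0,"turn":0,"jaw":1},
    {"dx":4,"dy":0,"dz":0,"turn":0,"jaw":1}
  ]
}}

```text
time: 10.03
tool_pos: [0.5625, 0.0316, 0.0304]
tool_rot: [-0.0, 0.996, 0.093, 0.0]
contact_force: [-2.5, -0.6, 1.7]
gripper_width: -0.003
grasp_force: 1.5
```

Emit:
{"api": "apply_moves", "payload": {
  "series": [
    {"dx":1,"dy":0,"dz":0,"turn":0,"jaw":1},
    {"dx":2,"dy":0,"dz":0,"turn":0,"jaw":1},
    {"dx":2,"dy":0,"dz":0,"turn":0,"jaw":1}
  ]
}}

```text
time: 10.28
tool_pos: [0.5643, 0.032, 0.0304]
tool_rot: [-0.0, 0.996, 0.093, -0.0]
contact_force: [-3.2, -0.4, 1.0]
gripper_width: 0.002
grasp_force: 1.9
```

Emit:
{"api": "apply_moves", "payload": {
  "series": [
    {"dx":1,"dy":0,"dz":0,"turn":0,"jaw":1},
    {"dx":1.5,"dy":0,"dz":0,"turn":0,"jaw":1},
    {"dx":1.5,"dy":0,"dz":0,"turn":0,"jaw":1}
  ]
}}

```text
time: 10.53
tool_pos: [0.5643, 0.032, 0.0304]
tool_rot: [0.0, 0.996, 0.093, -0.002]
contact_force: [-10.1, -2.1, 7.3]
gripper_width: -0.001
grasp_force: 5.1
```

```bash
python3 - <<'E'
from go import *
x,y=at(RACK,-.036,-.036); to(x,y,.031,RACK[2])
E
```

```text
d [-0.1  0.2 -0.6] turn 0.0011 psi 0.1861 pos [0.5643 0.032  0.0304] tilt [-0.005 -0.001 -1.   ] F [-10.1  -2.1   7.3] t 10.5333
```

Emit:
{"api": "apply_moves", "payload": {
  "series": [
    {"dx":1,"dy":0,"dz":0,"turn":0,"jaw":1},
    {"dx":2,"dy":0,"dz":0,"turn":0,"jaw":1},
    {"dx":2,"dy":0,"dz":0,"turn":0,"jaw":1}
  ]
}}

```text
time: 10.78
tool_pos: [0.5644, 0.032, 0.0304]
tool_rot: [0.0, 0.996, 0.093, -0.005]
contact_force: [-18.7, -3.8, 14.6]
gripper_width: -0.001
grasp_force: 9.3
```

The force rises to 19 N with no further motion, so it is at the stop. I back off and check.

Emit:
{"api": "apply_moves", "payload": {
  "series": [
    {"dx":-6,"dy":0,"dz":0,"turn":0,"jaw":1},
    {"dx":-30,"dy":0,"dz":0,"turn":0,"jaw":1},
    {"dx":-60,"dy":0,"dz":-20,"turn":0,"jaw":1},
    {"dx":-80,"dy":0,"dz":-50,"turn":0,"jaw":1},
    {"dx":-80,"dy":0,"dz":-50,"turn":0,"jaw":1}
  ]
}}

```text
time: 11.2
tool_pos: [0.4907, 0.0174, 0.0858]
tool_rot: [0.001, 0.996, 0.093, 0.005]
contact_force: [0.6, -0.5, 1.6]
gripper_width: -0.004
grasp_force: 0.0
```

```bash
python3 - <<'E'
from go import *
f=grab_frame('side'); im=f['pixels'][190:310,210:370].copy(); g=cv2.resize(im,(800,600),interpolation=2)
for q in proj(f,[[*at(RACK,a,b),z] for a,b,z in((-.025,-.036,.026),(0,-.015,.01))]): cv2.circle(g,tuple(int(v) for v in (q-[210,190])*5),4,(255,0,255),1)
f['pixels']=g; save(f,'end'); print(state()['contact_force'])
E
```

```text
[ 0.53371848  0.0142129  -0.34731249]
```

View pics/end.png

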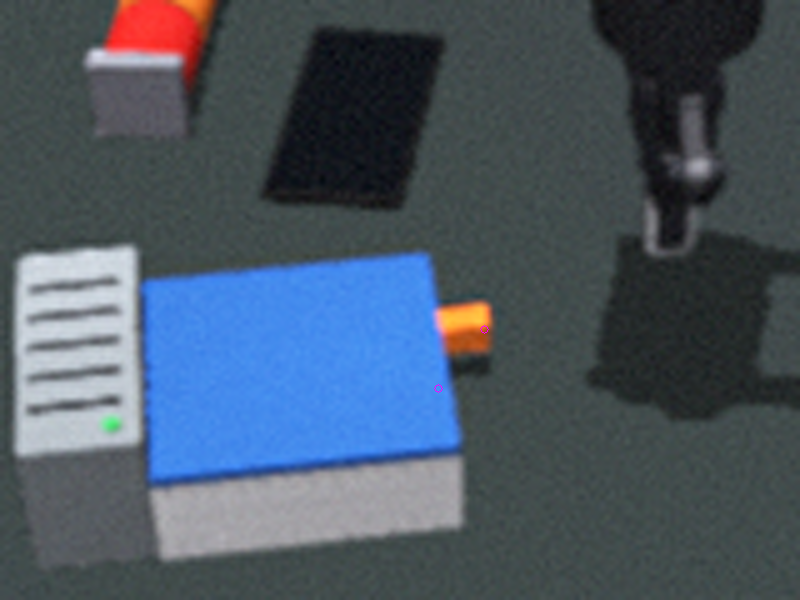

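The module is fully home. Only the orange tab shows (crop about (465,328)), its end matches the predicted point, and the robot is clear of everything.

```bash
python3 -c "
from h import *
print(ticket.job_done())"
```

```text
the job is handed in; nothing more can be done
None
```

The white module is fully home in the right bay, which is the coded one: its green face is flush to within what the camera shows, the robot is clear of everything, nothing else was seen to move, and the job was handed in at about 11 s.

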